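# Park a pipe offcut at the top of a sloping gutter

## Robot

A 6-joint arm with a two-finger parallel gripper is mounted at the origin on a cart in front of the work surface, level with it; the furniture and walls round the work are solid. World frame = base frame: x ahead of the robot, y to its left, z up, the work surface at z = 0. Lengths are in mm, angles in rad, forces in N, time in s.
With the tool pointing down it reaches from about 350 to 950 mm from the base axis. Payload 17.4 kg.
Tool frame: the origin (TCP) lies on the centre line of the jaws, within the pads' length; the fingertips stand 17 mm ahead of it and the grasp point (between the pads) lies 2 mm behind it; z points along the fingers, y is the line along which they close (so a half turn about z gives the same grasp; the last joint's range is limited). The gripper opens to 93 mm and grips with 3 to 60 N. Pads are 15 mm wide; open, the fingers measure 128 mm over their backs; the gripper's body (75 mm by 188 mm) begins 65 mm behind the grasp point.
Start: joints at [1.264, 0.116, 1.442, -0, 1.584, -0.038], TCP at [179.271, 650.765, 235.646] pointing down, gripper open.
Joint ranges: [-2.83, 2.83], [-0.83, 2.19], [0.07, 2.5], [-1.14, 4.28], [0.01, 3], [-2.97, 2.97]. Speed limits (rad/s): [1.89, 1.89, 2.22, 3.14, 3.14, 3.14].

## Interface

Orientations are given as a unit quaternion [x, y, z, w].
In Python, from cell import env, eyes, job gives the robot as it stands.
- The arm moves only by the tool step_arm, never from a script. Its argument "deltas" is a list of rows, each a list of 5 numbers: the shift along the tool's x, y, z in m, then the turn about the tool's z in degrees, then the closure, from -1 (fully open) to 1 (shut). In form: [[tx, ty, tz, turn, jaw], ...]. A call has 1 to 5 rows; each row is the pose to reach, as a shift and turn from the pose commanded when the call began, along the tool's axes at that moment; what a row does not reach only later rows make up. A row lasts 1/8 s, in which the tool goes at most 62.5 mm and 10.7 degrees, less where a joint would pass 70% of its speed; a pose out of reach is approached as far as the arm can. A call with a gripper value outside its range is refused whole. The fingers move at their own pace and stop on an object; "grip_force" is the grip in N (left out, the last holds). Time passes only in rows, so rows that repeat a pose let the fingers close. It gives the time, the measured TCP pose, the force, the opening and the grip force at its end, in the units of the state.
- env.state(): the state, without advancing time (a new reading comes with each control period).
- eyes.camera(name): name is "side" or "top"; returns a dict with "color" (384x512x3 uint8, blue, green, red), "depth" (384x512 float32, mm along the optical axis (not along the pixel's ray), 0 where there is no reading), "K" (3x3 intrinsics, pixels), "k1" (the pictures are not rectified: a ray, as slopes to the right and down, at radius r is drawn at 1 + k1 r^2 times it, then the intrinsics apply), "xyz" and "orientation" of the camera in the world. Camera axes: x right, y down, z forward; pixel columns grow to the right and rows downward; lengths in mm; the calibration is good to about 2 mm. A picture is of the moment at which its call begins.
- job.sign_off(): hands the job in; it is judged then, once.
The state is a dict: "clock": time; "qpos": joint angles; "qvel": joint speeds; "effort": joint torques, N m; "eef_pos": TCP position; "tool_rot": TCP orientation; "ft_force": force on the tool from outside, world axes, zero at the start; "moment": the same for the moment, N m; "grip_width": finger opening in mm; "finger_force": force on a finger pad.
Only numpy, scipy, OpenCV 4.12 (cv2) and the standard library are available. Lean on these libraries where they do the work, as an engineer would, in place of code of your own. Each camera call takes 0.05 s, during which the arm holds its last target. There are 200 camera calls.

## Task

The short steel pipe lies at the low end of the sloping gutter. Push it slowly up the gutter, over the small hump, until it sits against the end stop at the top; never let go of it on the slope so that it runs away, and never lift it. Then swing the pivoted keeper bar (it has an upright pin to push) right across the gutter behind the pipe, as far as it goes; leave the pipe seated there and leave the other things on the bench where they are.

Things in the scene. Friction and masses are not known exactly. Their poses are not given: they have to be found in the camera images.
- pipe: smooth polished steel pipe offcut (slippery), 48 mm outside diameter, 60 mm long, about 0.2 kg, lying across the gutter so that it rolls along it. Origin at its centre, y axis along the pipe (x and z turn as it rolls). At the start it rests against the low lip.
- gutter: fixed stand: plywood base 310 x 110 x 12 mm carrying a sloping aluminium gutter (0.12 rad, 64 mm wide inside, walls 3 mm thick, 15 mm above its floor). Origin under the base's centre, on the bench; x level, along the gutter to its high end (roughly to the robot's right), y across it (roughly away from the robot), z up.
- gutter_run (a point): middle of the gutter floor at its low end; x uphill along the floor, y across, z square to it. In this frame (mm): low lip x -3 to 2, 10 high; pipe's centre at the start x 22, z 24; rounded hump across the floor x 246, 3 high; end stop's face x 285, 42 high; keeper rest (6 mm square post) outside the far wall x 237, y 38, top z 28.
- seat (a point): where the pipe's centre is when it is seated between hump and end stop (play about 2 mm along the gutter): x = 261, z = 24 mm in the frame of gutter_run. Axes as gutter_run.
- keeper_pivot (a point): on the keeper's pivot axis (the z axis of this frame, square to the gutter floor), beside the wall nearer the robot, at x = 228, y = -47.5, z = 16 mm in the frame of gutter_run. Axes as gutter_run.
- keeper (a joint): angle of the flat steel keeper bar (86 mm long, 11 wide, 1 to 9 above keeper_pivot). 0: points downhill beside the gutter; grows as it swings in over the gutter, clockwise from above; 1.57, end of travel: straight across, 4 mm behind the seated pipe. Negative: swung outward (limit -0.5). Starts at -0.15 to 0.05. Friction (1 N at the pin) keeps it where it is left.
- keeper_pin (a point): on the axis of the upright black pin on the keeper bar, 75 mm from the pivot axis, 12 mm in diameter. The pin stands square to the bar; this point is 17 mm below its top and 21 mm above the bar's top face. Do not rely on this point's axes.
- flux_tin: bystander: round flux tin, 51 mm diameter, 22 mm high, on the robot's side of the gutter. Origin under its centre.
- marker_pen: bystander: marker pen, 122 mm long, 14 mm high, lying behind the gutter. Origin under its centre.
- solder_spool: bystander: reel of solder standing on end, 47 mm diameter, 52 mm high, behind the gutter. Origin under its centre.
- toroid: bystander: wound ring core lying flat, 44 mm diameter, 20 mm high, beyond the gutter's low end. Origin under its centre.
- tin_can: bystander: open tin, 67 mm diameter, 29 mm high, on the robot's side of the gutter. Origin under its centre.

How it is judged (in metres and radians):
On the way, in this order (a step that is already met when the one before it is completed fails the run):
1. the pipe sits behind the hump against the end stop, the keeper still open (distance between pipe and seat below 0.008 m and angle between the y axis of pipe and the y axis of gutter, either way round below 0.15 rad and value of joint keeper below 0.8 rad), for 0.3 s.
2. the keeper lies across the gutter behind the seated pipe (distance between pipe and seat below 0.008 m and angle between the y axis of pipe and the y axis of gutter, either way round below 0.15 rad and value of joint keeper above 1.4 rad), for 0.2 s.
At the end, for the whole second after the job is handed in: The pipe's centre is within 8 mm of the seat, square to the gutter within 0.15 rad and at rest, and the keeper stands at more than 1.4 rad (all of step 2 and linear speed of pipe below 0.02 m/s); the robot touches nothing.
It fails at once if the pipe is lifted more than 10 mm off the gutter's floor (z of pipe in the frame of gutter_run above 0.034 m).
It fails at once if the pipe runs away (faster than 0.4 m/s) (linear speed of pipe above 0.4 m/s).
It fails at once if a bystander is moved more than 20 mm (distance of any of flux_tin, marker_pen, solder_spool, toroid, tin_can from where it was at the start of the episode above 0.02 m).
It also fails if it takes over 64 s, if anything falls off the work surface, if the arm or the gripper's body presses on something with over 40 N, if the wrist force passes 120 N, or if a joint passes its speed limit or range.

## Working session

There is one attempt and no reset: what is moved stays moved. The work goes in short steps, Python scripts to look and compute and a tool call to move; the robot and the scene stay as the last step left them, time stands still between calls to the robot, and variables do not carry over. Pictures are saved under pics/ and viewed, at most 10 in all, crops included, and the job is handed in when it is done.

Besides the shell and the picture viewer there is one more tool, called after "Request:" as name([rows], argument=value, ...), one row to a line, values as JSON. step_arm: Moves the arm, as the interface text tells. Its arguments: {"type":"object","properties":{"deltas":{"type":"array"},"grip_force":{"type":"number"}},"required":["deltas"]}

```bash
mkdir -p pics
cat > h.py <<'E'
import numpy as np, cv2
from scipy.spatial.transform import Rotation as R
from cell import env, eyes, job
def snap(n):
    c=eyes.camera(n); c['R']=R.from_quat(c['orientation']).as_matrix(); c['t']=np.array(c['xyz'],float); return c
def slopes(c,uv):
    K=np.array(c['K'],float); uv=np.array(uv,float).reshape(-1,1,2)
    return cv2.undistortPoints(uv,K,np.array([c['k1'],0,0,0,0.])).reshape(-1,2)
def pts(c,uv,d):
    s=slopes(c,uv); return (np.c_[s,np.ones(len(s))]*np.reshape(d,(-1,1)))@c['R'].T+c['t']
def plane(c,uv,z):
    s=slopes(c,uv); r=np.c_[s,np.ones(len(s))]@c['R'].T
    return c['t']+r*((z-c['t'][2])/r[:,2])[:,None]
def cloud(c):
    h,w=c['depth'].shape; u,v=np.meshgrid(np.arange(w),np.arange(h))
    return pts(c,np.c_[u.ravel(),v.ravel()],c['depth'].ravel()).reshape(h,w,3)
E
python3 - <<'E'
from h import *
for n in('side','top'):
    c=snap(n); cv2.imwrite(f'pics/{n}0.png',cv2.resize(c['color'],(800,600))); print(n,c['K'],c['k1'],c['t'],c['R'])
    np.savez(f'{n}0.npz',**{k:c[k] for k in('color','depth','K','k1','t','R')})
print(env.state())
E
```

```text
side [[429.70029864   0.         249.41897388]
 [  0.         429.70029864 186.44586374]
 [  0.           0.           1.        ]] -0.007940458244414184 [ 377.45995495 -591.60324308  563.49481294] [[ 0.98402839 -0.08274871  0.15760961]
 [-0.17679013 -0.5578305   0.81090713]
 [ 0.02081793 -0.82581946 -0.5635502 ]]
top [[414.81789019   0.         259.40939838]
 [  0.         414.81789019 194.15436277]
 [  0.           0.           1.        ]] -0.02275523210063714 [457.02006763  60.63542663 929.78642814] [[-0.01685007 -0.99684407  0.07757564]
 [-0.99951196  0.01883461  0.0249218 ]
 [-0.02630426 -0.07711785 -0.99667493]]
{'clock': 0.1, 'qpos': array([ 1.26418072e+00,  1.16399440e-01,  1.44218256e+00, -6.25575844e-07,
        1.58400419e+00, -3.78108825e-02]), 'qvel': array([ 8.47622751e-07, -1.06404411e-03, -1.04552914e-03,  1.26748503e-03,
       -4.99632217e-04, -1.61359028e-03]), 'effort': array([-2.33606370e-04, -7.22901464e+01, -6.23852563e+01,  7.81982043e-02,
        2.28407735e-02, -8.84168480e-05]), 'eef_pos': array([179.23187172, 650.59779422, 235.01488869]), 'tool_rot': array([ 1.33998072e-01,  9.90981468e-01, -4.89471613e-04, -8.48193494e-05]), 'ft_force': array([-0.08871338, -0.33308603, -0.13604952]), 'moment': array([-0.02995057, -0.02329152, -0.00949766]), 'finger_force': 0.0, 'grip_width': 92.82195651931666}
```

View pics/top0.png

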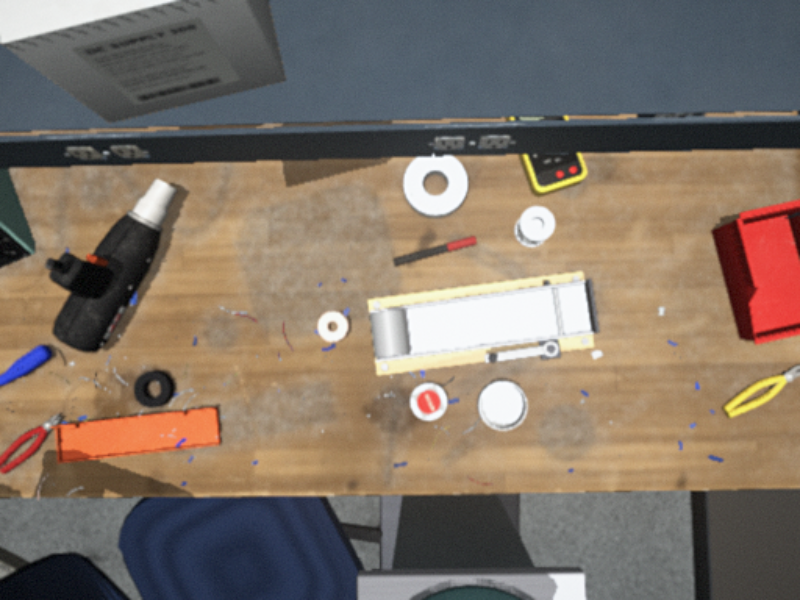

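View pics/side0.png

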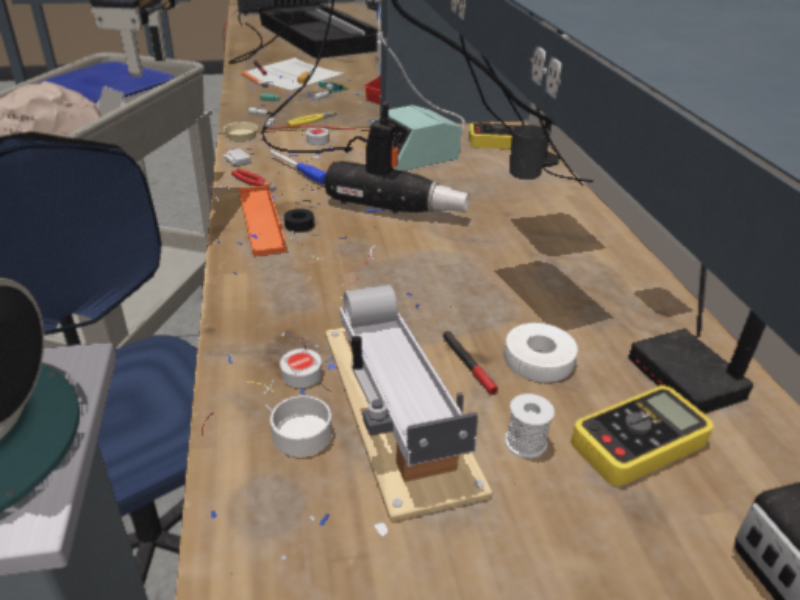

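The top view shows the gutter base with corners at about (368,299), (582,271), (594,346) and (376,374), the pipe at its left (low) end (390,332), the keeper pivot at (550,349) and the pin near (492,356). In the side view the end stop is at (440,437), the black pin at (357,352) and the pipe at (370,305).

Run:
```python
from h import *
c=dict(np.load('top0.npz')); hsv=cv2.cvtColor(c['color'],cv2.COLOR_BGR2HSV)
s=0.64
# ply edge points: hand-read corners (view px) -> plane z=12
cor=np.array([[368,299],[582,271],[594,346],[376,374]])*s
print('corners z12',plane(c,cor,12).round(1))
P=cloud(c)
# mask: things raised above bench by 8..  in ROI
roi=np.zeros(P.shape[:2],bool); roi[165:245,230:388]=1
m=roi&(P[...,2]>7)&(P[...,2]<130)&(c['depth']>0)
n,l,st,_=cv2.connectedComponentsWithStats(m.astype(np.uint8)); k=1+st[1:,4].argmax(); print(st[1:])
b=(l==k); pts_=P[b]
near=pts_[pts_[:,2]<20]
(ce,sz,an)=cv2.minAreaRect(near[:,:2].astype(np.float32)); print('base rect',ce,sz,an)
bx=cv2.boxPoints((ce,sz,an)); print(bx.round(1))
# axis
e=[bx[(i+1)%4]-bx[i] for i in range(4)]; e=max(e,key=np.linalg.norm); ex=e/np.linalg.norm(e); ex=ex*(-np.sign(ex[1])); ey=np.array([-ex[1],ex[0]])
print('ex',ex,'yaw',np.arctan2(ex[1],ex[0]))
d=pts_[:,:2]-np.array(ce); X=d@ex; Y=d@ey
f=(abs(Y)<20)&(X>-90)&(X<70)
A=np.c_[X[f],Y[f],np.ones(f.sum())]; co=np.linalg.lstsq(A,pts_[f,2],rcond=None)[0]; print('floor fit',co, np.std(A@co-pts_[f,2]))
f=abs(Y)<20
for x in range(-160,165,8):
    g=f&(abs(X-x)<4); print(x, pts_[g,2].mean().round(1) if g.any() else None, end='; ')
# black pin & keeper: points z high on near side
print()
g=(Y<-37)&(Y>-80)
for x in range(-60,130,8):
    q=g&(abs(X-x)<4)&(pts_[:,2]>35); print(x,(Y[q].mean().round(1),pts_[q,2].max().round(1)) if q.any() else None,end='; ')
```

```text
corners z12 [[ 535.7  136.6   12. ]
 [ 569.8 -167.8   12. ]
 [ 463.3 -180.7   12. ]
 [ 429.3  126.7   12. ]]
[[ 252  165   20    6   65]
 [ 235  174  149   67 7160]
 [ 317  244    7    1    7]]
base rect (498.7373046875, -21.186233520507812) (110.14601135253906, 309.75408935546875) 6.388378143310547
[[ 426.8  126.6]
 [ 461.2 -181.2]
 [ 570.7 -169. ]
 [ 536.2  138.9]]
ex [ 0.11126743 -0.99379045] yaw -1.459298
floor fit [ 1.19416391e-01 -3.36569414e-03  5.20279068e+01] 1.5244146622105172
-160 None; -152 58.2; -144 77.3; -136 83.0; -128 84.7; -120 83.7; -112 80.0; -104 60.8; -96 40.8; -88 41.7; -80 42.7; -72 43.2; -64 44.3; -56 45.2; -48 46.3; -40 47.3; -32 48.3; -24 48.8; -16 50.5; -8 51.4; 0 52.2; 8 53.1; 16 53.8; 24 54.8; 32 55.6; 40 56.7; 48 57.8; 56 58.8; 64 59.7; 72 60.3; 80 61.4; 88 62.5; 96 64.8; 104 65.1; 112 65.2; 120 66.1; 128 67.2; 136 87.9; 144 None; 152 None; 160 None; 
-60 None; -52 None; -44 None; -36 None; -28 None; -20 None; -12 None; -4 (np.float64(-49.2), np.float64(116.5)); 4 (np.float64(-47.9), np.float64(118.7)); 12 (np.float64(-49.0), np.float64(83.3)); 20 (np.float64(-48.9), np.float64(81.8)); 28 (np.float64(-48.6), np.float64(84.7)); 36 (np.float64(-48.1), np.float64(84.6)); 44 (np.float64(-48.5), np.float64(86.2)); 52 (np.float64(-48.1), np.float64(85.8)); 60 (np.float64(-47.8), np.float64(89.1)); 68 (np.float64(-48.6), np.float64(89.2)); 76 (np.float64(-48.1), np.float64(93.8)); 84 (np.float64(-49.0), np.float64(93.0)); 92 (np.float64(-48.2), np.float64(78.1)); 100 None; 108 None; 116 None; 124 None;
```

Request:
step_arm([
  [-0.42,-0.396,0.035,68.2,0.68],
  [-0.42,-0.396,0.035,68.2,0.68],
  [-0.42,-0.396,0.035,68.2,0.68],
  [-0.42,-0.396,0.035,68.2,0.68],
  [-0.42,-0.396,0.035,68.2,0.68],
])

```text
clock: 0.72
eef_pos: [341.8, 382.3, 216.4]
tool_rot: [0.57, 0.822, -0.0, 0.0]
ft_force: [0.9, 0.3, -0.4]
grip_width: 47.4
finger_force: 0.0
```

```bash
cat >> h.py <<'E'
C=np.array([498.7,-21.2]); ex=np.array([.11127,-.99379]); ey=np.array([.99379,.11127])
def where():
    s=env.state(); p=np.array(s['eef_pos']); M=R.from_quat(s['tool_rot']).as_matrix()
    d=p[:2]-C; print('t',round(s['clock'],2),'X,Y,z',(d@ex).round(1),(d@ey).round(1),p[2].round(1),'heading',np.degrees(np.arctan2(M[1,0],M[0,0])).round(2),'F',s['ft_force'].round(1),'w',round(s['grip_width'],1)); return p,M
def to(X,Y,z,head=96.4):
    p,M=where(); t=np.r_[C+X*ex+Y*ey,z]
    h=np.degrees(np.arctan2(M[1,0],M[0,0])); print('delta mm',(M.T@(t-p)).round(1),'turn',round((h-head+180)%360-180,1))
E
python3 -c "
from h import *
to(-180,0,200)"
```

```text
t 0.72 X,Y,z -418.5 -111.0 216.4 heading 110.55 F [ 0.9  0.3 -0.4] w 47.4
delta mm [-258.4   49.3   16.4] turn 14.2
```

Request:
step_arm([
  [-0.25,0.048,0.015,13.5,0.68],
  [-0.25,0.048,0.015,13.5,0.68],
  [-0.25,0.048,0.015,13.5,0.68],
  [-0.25,0.048,0.015,13.5,0.68],
  [-0.25,0.048,0.015,13.5,0.68],
])

```text
clock: 1.35
eef_pos: [476.4, 164.6, 201.1]
tool_rot: [0.662, 0.75, -0.001, -0.0]
ft_force: [0.5, 0.7, -0.0]
grip_width: 14.8
finger_force: 0.0
```

```bash
python3 -c "
from h import *
to(-180,0,67)"
```

```text
t 1.35 X,Y,z -187.2 -1.5 201.1 heading 97.13 F [ 0.5  0.7 -0. ] w 14.8
delta mm [ -7.1   1.5 134.1] turn 0.7
```

Request:
step_arm([
  [-0.004,0.001,0.06,0.7,0.68],
  [-0.004,0.001,0.12,0.7,0.68],
  [-0.004,0.001,0.134,0.7,0.68],
  [-0.004,0.001,0.134,0.7,0.68],
])

```text
clock: 1.85
eef_pos: [476.7, 164.5, 68.5]
tool_rot: [0.664, 0.747, -0.0, -0.0]
ft_force: [1.2, 1.6, 0.7]
grip_width: 15.2
finger_force: 0.0
```

```bash
python3 -c "
from h import *
to(-161,0,67)"
```

```text
t 1.85 X,Y,z -187.0 -1.2 68.5 heading 96.72 F [1.2 1.6 0.7] w 15.2
delta mm [-26.    1.    1.5] turn 0.3
```

Request:
step_arm([
  [-0.01,0.001,0.0,0.3,0.68],
  [-0.02,0.001,0.0,0.3,0.68],
  [-0.026,0.001,0.0,0.3,0.68],
  [-0.026,0.001,0.0,0.3,0.68],
])

```text
clock: 2.35
eef_pos: [481.0, 137.7, 68.2]
tool_rot: [0.667, 0.745, 0.0, 0.0]
ft_force: [-0.3, 0.3, -0.4]
grip_width: 14.9
finger_force: 0.0
```

```bash
python3 -c "
from h import *
to(-154,0,67)
c=snap('side'); cv2.imwrite('pics/s1.png',cv2.resize(c['color'][150:300,150:350],(800,600)))"
```

```text
t 2.35 X,Y,z -159.9 0.1 68.2 heading 96.33 F [-0.3  0.3 -0.4] w 14.9
delta mm [-5.9 -0.   1.2] turn -0.1
```

View pics/s1.png

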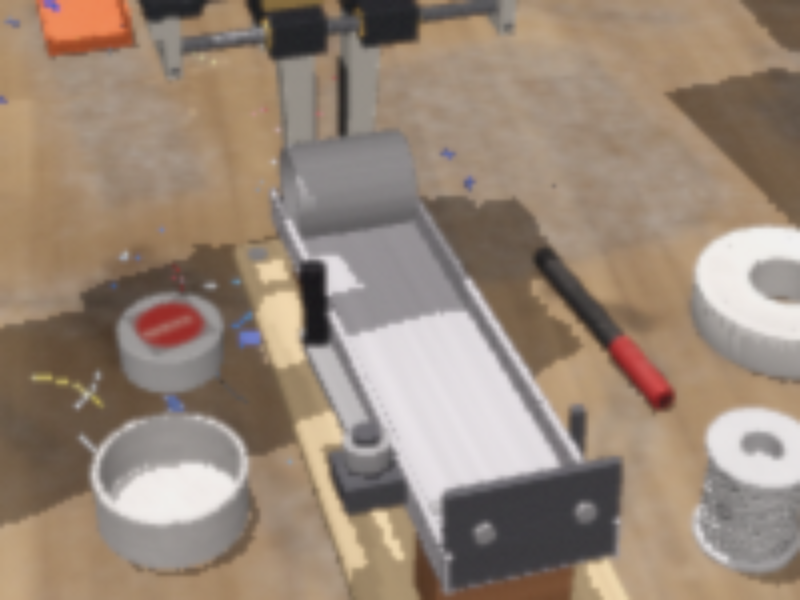

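The picture shows both fingers behind the pipe at (330,100), the pipe at (350,180) against the low lip, and the keeper open beside the wall. I'll start pushing.

Request:
step_arm([
  [-0.005,0,0.0,0,0.68],
  [-0.011,0,-0.001,0,0.68],
  [-0.018,0,-0.002,0,0.68],
  [-0.025,0,-0.003,0,0.68],
  [-0.032,0,-0.004,0,0.68],
])

```text
clock: 3.02
eef_pos: [484.4, 105.8, 71.8]
tool_rot: [0.667, 0.745, -0.0, 0.0]
ft_force: [-0.0, 0.9, 1.0]
grip_width: 15.0
finger_force: 0.6
```

```bash
cat > chk.py <<'E'
from h import *
import sys
p,M=where()
c=snap('top'); P=cloud(c); d=P[...,:2]-C; X=d@ex; Y=d@ey; Z=P[...,2]
h=Z-(52.03+.1194*X)
m=(abs(Y)<28)&(abs(X)<150)&(h>25)&(h<62)&(c['depth']>0)
hs=cv2.cvtColor(c['color'],cv2.COLOR_BGR2HSV)
for y in(-20,0,20):
    g=m&(abs(Y-y)<8)&(h>40)&(X>(p[:2]-C)@ex+5); print(y,'pipe X',X[g].min().round(1) if g.any() else None,X[g].max().round(1) if g.any() else None,'h',h[g].max().round(1) if g.any() else None)
E
python3 chk.py
```

```text
t 3.02 X,Y,z -127.8 -0.1 71.8 heading 96.38 F [-0.   0.9  1. ] w 15.0
-20 pipe X 133.5 138.1 h 44.8
0 pipe X -78.1 138.3 h 44.4
20 pipe X -78.9 138.6 h 45.3
```

Request:
step_arm([
  [-0.008,0,-0.001,0,0.68],
  [-0.016,0,-0.002,0,0.68],
  [-0.024,0,-0.003,0,0.68],
  [-0.032,0,-0.004,0,0.68],
  [-0.04,0,-0.0045,0,0.68],
])

```text
clock: 3.7
eef_pos: [488.8, 66.1, 76.3]
tool_rot: [0.667, 0.745, 0.0, 0.0]
ft_force: [-0.9, 1.0, 0.0]
grip_width: 15.1
finger_force: 0.6
```

Request:
step_arm([
  [-0.008,0,-0.001,0,0.68],
  [-0.016,0,-0.002,0,0.68],
  [-0.024,0,-0.003,0,0.68],
  [-0.032,0,-0.004,0,0.68],
  [-0.04,0,-0.0045,0,0.68],
])

```text
clock: 4.32
eef_pos: [493.3, 26.3, 80.8]
tool_rot: [0.667, 0.745, 0.0, 0.0]
ft_force: [-0.5, 1.8, 0.5]
grip_width: 14.7
finger_force: 0.6
```

```bash
python3 chk.py; python3 -c "
from h import *
c=snap('side'); cv2.imwrite('pics/s2.png',cv2.resize(c['color'][150:300,150:350],(800,600)))"
```

```text
t 4.33 X,Y,z -47.8 -0.1 80.8 heading 96.38 F [-0.5  1.8  0.5] w 14.7
-20 pipe X 133.6 138.4 h 45.8
0 pipe X 133.5 138.5 h 45.7
20 pipe X 133.6 138.8 h 45.3
```

View pics/s2.png

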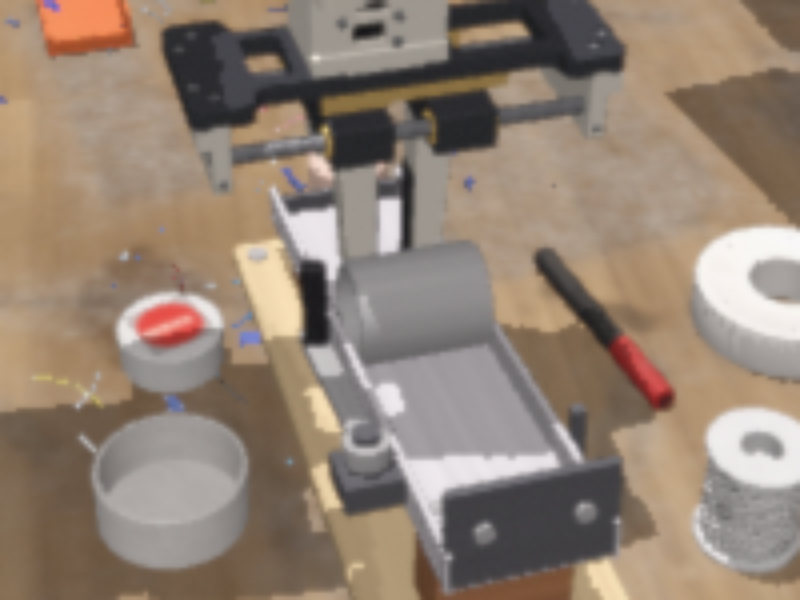

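The pipe is at (420,300), still against the fingers and square to the gutter, and the keeper hasn't moved.

Request:
step_arm([
  [-0.008,0,-0.001,0,0.68],
  [-0.016,0,-0.002,0,0.68],
  [-0.024,0,-0.003,0,0.68],
  [-0.032,0,-0.004,0,0.68],
  [-0.04,0,-0.0045,0,0.68],
])

```text
clock: 5.05
eef_pos: [497.7, -13.4, 85.3]
tool_rot: [0.667, 0.745, 0.0, 0.0]
ft_force: [-0.2, 0.6, 1.4]
grip_width: 14.8
finger_force: 0.6
```

Request:
step_arm([
  [-0.008,0,-0.001,0,0.68],
  [-0.016,0,-0.002,0,0.68],
  [-0.024,0,-0.003,0,0.68],
  [-0.032,0,-0.004,0,0.68],
  [-0.04,0,-0.0045,0,0.68],
])

```text
clock: 5.68
eef_pos: [502.2, -53.2, 89.8]
tool_rot: [0.667, 0.745, 0.0, 0.0]
ft_force: [-0.6, 0.8, 0.6]
grip_width: 14.8
finger_force: 0.6
```

Request:
step_arm([
  [-0.007,0,-0.001,0,0.68],
  [-0.013,0,-0.0015,0,0.68],
  [-0.017,0,-0.002,0,0.68],
  [-0.021,0,-0.0025,0,0.68],
  [-0.025,0,-0.003,0,0.68],
])

```text
clock: 6.3
eef_pos: [505.1, -76.4, 93.3]
tool_rot: [0.666, 0.746, 0.001, -0.001]
ft_force: [-1.1, 10.4, 5.7]
grip_width: 14.8
finger_force: 4.7
```

```bash
python3 chk.py
```

```text
t 6.3 X,Y,z 55.6 0.2 93.3 heading 96.41 F [-1.1 10.4  5.7] w 14.8
-20 pipe X None None h None
0 pipe X None None h None
20 pipe X None None h None
```

Request:
step_arm([
  [-0.001,0,0,0,0.68],
  [-0.002,0,0,0,0.68],
  [-0.003,0,-0.0005,0,0.68],
  [-0.004,0,-0.0005,0,0.68],
  [-0.005,0,-0.0005,0,0.68],
])

```text
clock: 6.98
eef_pos: [505.4, -82.6, 93.2]
tool_rot: [0.667, 0.745, -0.0, 0.0]
ft_force: [-0.7, 1.9, 0.8]
grip_width: 15.1
finger_force: 1.0
```

Request:
step_arm([
  [-0.001,0,0,0,0.68],
  [-0.002,0,0,0,0.68],
  [-0.003,0,-0.0005,0,0.68],
  [-0.004,0,-0.0005,0,0.68],
  [-0.005,0,-0.0005,0,0.68],
])

```text
clock: 7.6
eef_pos: [506.0, -87.6, 93.7]
tool_rot: [0.667, 0.745, -0.0, 0.0]
ft_force: [0.5, -0.3, 0.5]
grip_width: 14.8
finger_force: 0.1
```

```bash
python3 chk.py;python3 -c "
from h import *
c=snap('side'); cv2.imwrite('pics/s3.png',cv2.resize(c['color'][190:310,180:340],(800,600)))"
```

```text
t 7.6 X,Y,z 66.7 -0.2 93.7 heading 96.38 F [ 0.5 -0.3  0.5] w 14.8
-20 pipe X None None h None
0 pipe X None None h None
20 pipe X None None h None
```

View pics/s3.png

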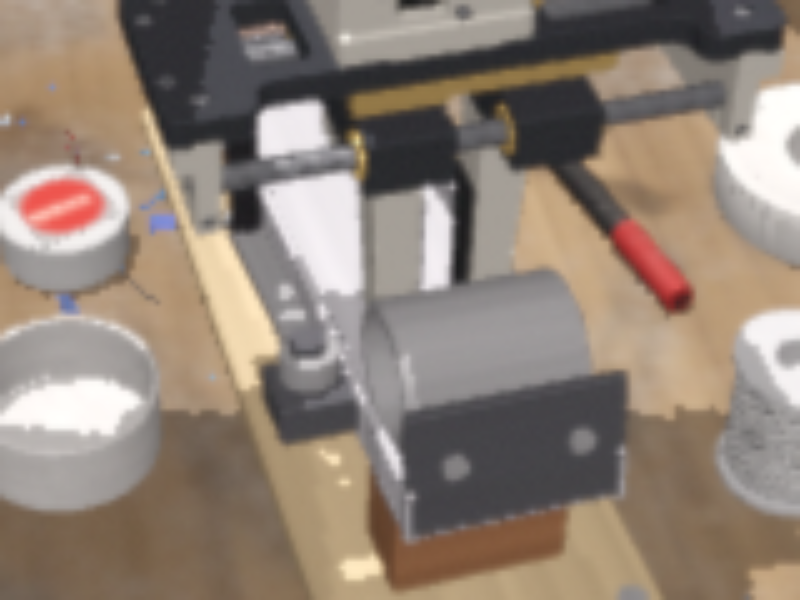

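The pipe is over the hump next to the end stop, at (480,340). I'll push gently to the seat.

Request:
step_arm([
  [-0.002,0,0,0,0.68],
  [-0.004,0,-0.0005,0,0.68],
  [-0.006,0,-0.001,0,0.68],
  [-0.008,0,-0.001,0,0.68],
  [-0.01,0,-0.001,0,0.68],
])

```text
clock: 8.32
eef_pos: [507.1, -97.5, 94.8]
tool_rot: [0.667, 0.745, 0.0, 0.0]
ft_force: [0.7, 0.7, 0.1]
grip_width: 15.0
finger_force: 0.3
```

Request:
step_arm([
  [-0.001,0,0,0,0.68],
  [-0.002,0,0,0,0.68],
  [-0.003,0,0,0,0.68],
  [-0.003,0,0,0,0.68],
  [-0.003,0,0,0,0.68],
])

```text
clock: 8.95
eef_pos: [507.3, -99.3, 94.7]
tool_rot: [0.666, 0.746, 0.001, -0.001]
ft_force: [-1.3, 10.2, 2.9]
grip_width: 14.8
finger_force: 5.3
```

```bash
python3 chk.py
```

```text
t 8.95 X,Y,z 78.6 -0.1 94.7 heading 96.41 F [-1.3 10.2  2.9] w 14.8
-20 pipe X None None h None
0 pipe X None None h None
20 pipe X None None h None
```

Firm contact at X 78.6 with 10 N means the pipe is seated. I'll back off, lift clear and check.

Request:
step_arm([
  [0.001,0,0,0,0.68],
  [0.003,0,0,0,0.68],
  [0.006,0,-0.002,0,0.68],
  [0.008,0,-0.02,0,0.68],
  [0.008,0,-0.06,0,0.68],
])

```text
clock: 9.62
eef_pos: [505.9, -92.1, 155.3]
tool_rot: [0.667, 0.745, -0.001, -0.001]
ft_force: [0.9, 0.2, 1.0]
grip_width: 15.1
finger_force: 0.0
```

Request:
step_arm([
  [0.05,0,-0.05,0,1],
  [0.11,0,-0.05,0,1],
  [0.17,0,-0.05,-10,1],
  [0.17,0,-0.05,-20,1],
  [0.17,0,-0.05,-30,1],
])

```text
clock: 10.25
eef_pos: [487.5, 77.6, 206.2]
tool_rot: [0.448, 0.894, 0.0, 0.001]
ft_force: [-0.5, 0.4, 0.5]
grip_width: 0.7
finger_force: 0.0
```

```bash
python3 chk.py
python3 - <<'E'
from h import *
c=snap('top'); cv2.imwrite('pics/t4.png',cv2.resize(c['color'][150:270,230:390],(800,600)))
to(0,-76,200,186.4)
E
```

```text
t 10.25 X,Y,z -99.5 -0.1 206.2 heading 126.83 F [-0.5  0.4  0.5] w 0.7
-20 pipe X 89.8 138.2 h 51.2
0 pipe X 88.9 138.0 h 53.1
20 pipe X 88.4 138.4 h 51.5
t 10.35 X,Y,z -98.7 -0.1 206.0 heading 126.57 F [-0.8 -0.1 -1. ] w 0.6
delta mm [ -47.2 -115.3    6. ] turn -59.8
```

View pics/t4.png

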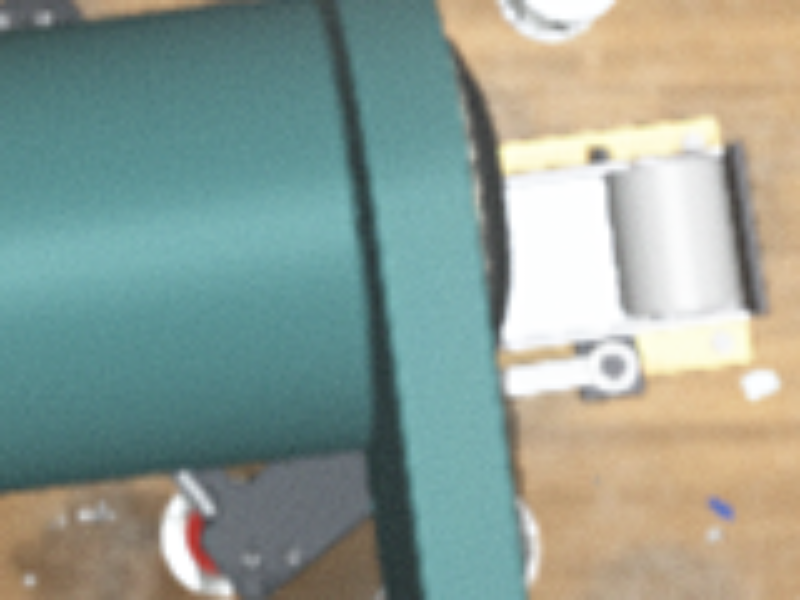

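The pipe sits at (670,235) against the end stop (745,230) and square to the gutter. The keeper is still open, with its pivot at (612,365).

Request:
step_arm([
  [-0.024,-0.058,0.003,-10,1],
  [-0.047,-0.115,0.006,-20,1],
  [-0.047,-0.115,0.006,-30,1],
  [-0.047,-0.115,0.006,-40,1],
  [-0.047,-0.115,0.006,-50,1],
])

```text
clock: 10.98
eef_pos: [422.8, -29.9, 199.7]
tool_rot: [0.032, 0.999, -0.0, 0.001]
ft_force: [0.2, -0.6, -0.1]
grip_width: 0.2
finger_force: 0.0
```

```bash
python3 -c "
from h import *
to(0,-76,108,186.4)"
```

```text
t 10.97 X,Y,z 0.2 -76.4 199.7 heading 176.37 F [ 0.2 -0.6 -0.1] w 0.2
delta mm [-0.2  0.3 91.7] turn -10.0
```

Request:
step_arm([
  [0,0,0.03,-10,1],
  [0,0,0.06,-10,1],
  [0,0,0.085,-10,1],
  [0,0,0.092,-10,1],
  [0,0,0.092,-10,1],
])

```text
clock: 11.6
eef_pos: [423.1, -29.6, 107.5]
tool_rot: [-0.055, 0.999, -0.0, 0.0]
ft_force: [-0.1, -0.2, 0.0]
grip_width: 0.2
finger_force: 0.0
```

Run:
```python
from h import *
p,M=where()
c=snap('side'); cv2.imwrite('pics/s5.png',cv2.resize(c['color'][190:310,180:340],(800,600)))
# path: rows of 9 deg; tool-frame deltas per call of 5 rows relative to call start
def pose(th,off=13.5):
    xr=228-75*np.cos(th)-off*np.sin(th); yr=-47.5+75*np.sin(th)-off*np.cos(th)
    xp=228-75*np.cos(th)
    X=-146+.9928*xr-.1197*55; z=34.6+.1197*xp+.9928*38+17
    return np.r_[X,yr,z],186.4-np.degrees(th)
cur=None
ths=np.radians(np.r_[0,np.arange(9,91,9)])
prev=None
for k in range(0,10,5):
    a=(np.r_[0,-76.4,107.7],186.4) if k==0 else pose(ths[k])
    h=np.radians(a[1])
    tx=np.array([np.cos(h),np.sin(h)]); ty=np.array([np.sin(h),-np.cos(h)])
    for t in ths[k+1:k+6]:
        b=pose(t); d=b[0]-a[0]; w=d[0]*ex+d[1]*ey
        print(np.degrees(t).round(),[round(float(w@tx),1),round(float(w@ty),1),round(float(-d[2]),1),round(a[1]-b[1],1)],b[0].round(1))
b=pose(0);print('theta0',b)
```

```text
t 11.6 X,Y,z -0.1 -76.1 107.5 heading -173.74 F [-0.1 -0.2  0. ] w 0.2
9.0 [-27.3, 1.9, -0.1, np.float64(9.0)] [ -1.9 -49.1 107.8]
18.0 [-39.2, 1.2, -0.4, np.float64(18.0)] [ -1.2 -37.2 108.1]
27.0 [-50.9, -1.4, -0.9, np.float64(27.0)] [  1.3 -25.5 108.6]
36.0 [-62.1, -5.7, -1.7, np.float64(36.0)] [  5.7 -14.3 109.4]
45.0 [-72.4, -11.7, -2.6, np.float64(45.0)] [ 11.6  -4.  110.3]
54.0 [-11.9, 1.2, -1.1, np.float64(9.0)] [ 19.2   5.2 111.3]
63.0 [-23.8, 0.6, -2.3, np.float64(18.0)] [ 28.   13.2 112.5]
72.0 [-35.4, -1.9, -3.6, np.float64(27.0)] [ 38.   19.7 113.8]
81.0 [-46.5, -6.2, -4.9, np.float64(36.0)] [ 48.9  24.5 115.2]
90.0 [-56.7, -12.2, -6.3, np.float64(45.0)] [ 60.4  27.5 116.6]
theta0 (array([ -0.6851, -61.    , 107.6405]), np.float64(186.4))
```

View pics/s5.png

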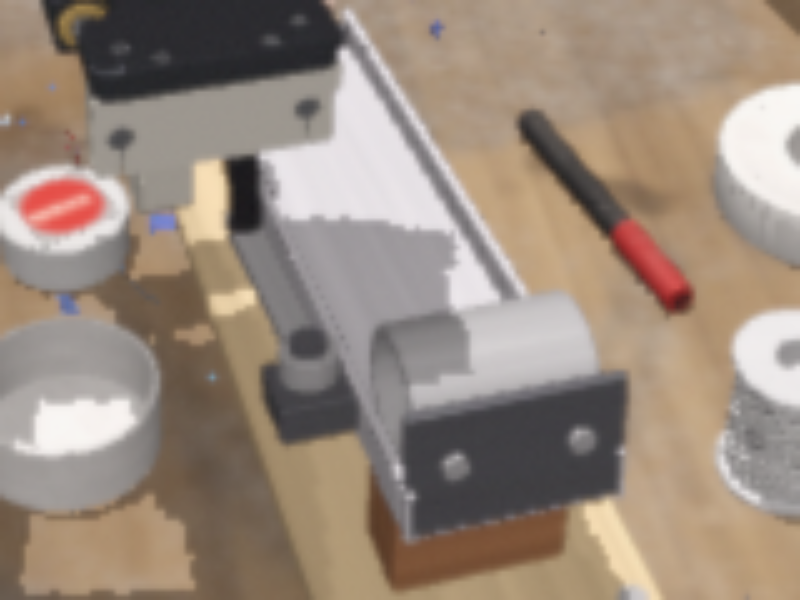

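The fingers are at (165,190), outside the black pin at (243,190), and the pipe is seated. Next I'll swing the keeper along the arc.

Request:
step_arm([
  [-0.008,0.0,0,0,1],
  [-0.015,0.001,0,0,1],
  [-0.0215,0.0015,0,4.5,1],
  [-0.027,0.002,0,9,1],
  [-0.033,0.0015,0,13.5,1],
])

```text
clock: 12.28
eef_pos: [456.2, -24.1, 106.9]
tool_rot: [0.063, 0.998, 0.0, -0.0]
ft_force: [-0.7, 1.1, 1.5]
grip_width: 0.4
finger_force: 0.5
```

```bash
cat > arc.py <<'E'
from h import *
import sys
p,M=where(); d=p[:2]-C
a=np.r_[d@ex,d@ey,p[2]]
h=np.arctan2(M[1,0],M[0,0])
tx=np.array([np.cos(h),np.sin(h)]); ty=np.array([np.sin(h),-np.cos(h)])
for q in map(float,sys.argv[1:]):
    th=np.radians(q); xr=228-75*np.cos(th)-13.5*np.sin(th); yr=-47.5+75*np.sin(th)-13.5*np.cos(th)
    X=-146+.9928*xr-.1197*55; z=89.3+.1197*(228-75*np.cos(th))
    D=np.r_[X,yr,z]-a; w=D[0]*ex+D[1]*ey
    print(q,(w@tx).round(1),(w@ty).round(1),(-D[2]).round(1),'turn',round((np.degrees(h)-186.4+q+180)%360-180,1))
E
python3 arc.py 20 27 34 41 48
```

```text
t 12.28 X,Y,z -1.8 -42.6 106.9 heading 172.73 F [-0.7  1.1  1.5] w 0.4
20.0 -8.0 0.9 -1.2 turn 6.3
27.0 -17.3 0.9 -1.6 turn 13.3
34.0 -26.6 -0.1 -2.2 turn 20.3
41.0 -35.6 -2.3 -2.9 turn 27.3
48.0 -44.3 -5.5 -3.6 turn 34.3
```

Request:
step_arm([
  [-0.008,0.001,-0.001,6.3,1],
  [-0.0173,0.001,-0.0015,13.3,1],
  [-0.0266,0,-0.002,20.3,1],
  [-0.0356,-0.0023,-0.003,27.3,1],
  [-0.0443,-0.0055,-0.0036,34.3,1],
])

```text
clock: 12.9
eef_pos: [499.6, -35.1, 110.4]
tool_rot: [0.355, 0.935, 0.0, -0.0]
ft_force: [0.3, 0.7, -0.0]
grip_width: 0.3
finger_force: 0.6
```

```bash
python3 arc.py 55 62 69 76 81
```

```text
t 12.9 X,Y,z 13.9 -0.6 110.4 heading 138.36 F [ 0.3  0.7 -0. ] w 0.3
55.0 -9.2 0.9 -1.0 turn 7.0
62.0 -18.5 0.9 -2.0 turn 14.0
69.0 -27.6 -0.2 -3.0 turn 21.0
76.0 -36.6 -2.5 -4.0 turn 28.0
81.0 -42.8 -4.8 -4.8 turn 33.0
```

Request:
step_arm([
  [-0.0092,0.001,-0.001,7,1],
  [-0.0185,0.001,-0.002,14,1],
  [-0.0276,0,-0.003,21,1],
  [-0.0366,-0.0025,-0.004,28,1],
  [-0.0428,-0.0048,-0.0048,33,1],
])

```text
clock: 13.52
eef_pos: [528.6, -67.2, 115.2]
tool_rot: [0.606, 0.795, 0.0, -0.0]
ft_force: [1.0, 0.9, -0.4]
grip_width: 0.6
finger_force: 0.6
```

```bash
python3 arc.py 84 87 90 92
```

```text
t 13.53 X,Y,z 49.0 24.6 115.2 heading 105.38 F [ 1.   0.9 -0.4] w 0.6
84.0 -3.8 0.5 -0.4 turn 3.0
87.0 -7.7 0.9 -0.9 turn 6.0
90.0 -11.7 1.1 -1.3 turn 9.0
92.0 -14.3 1.1 -1.7 turn 11.0
```

Request:
step_arm([
  [-0.0038,0.0005,-0.0005,3,1],
  [-0.0077,0.001,-0.001,6,1],
  [-0.0105,0.001,-0.0013,9,1],
  [-0.0117,0.001,-0.0013,9,1],
  [-0.0117,0.001,-0.0013,9,1],
])

```text
clock: 14.15
eef_pos: [532.4, -77.7, 116.6]
tool_rot: [0.665, 0.747, 0.0, -0.0]
ft_force: [1.4, 3.8, 1.1]
grip_width: 0.6
finger_force: 2.3
```

```bash
python3 arc.py 90; python3 -c "
from h import *
c=snap('side'); cv2.imwrite('pics/s6.png',cv2.resize(c['color'][190:310,180:340],(800,600)))"
```

```text
t 14.15 X,Y,z 59.9 27.2 116.6 heading 96.67 F [1.4 3.8 1.1] w 0.6
90.0 -0.5 0.3 -0.0 turn 0.3
```

View pics/s6.png

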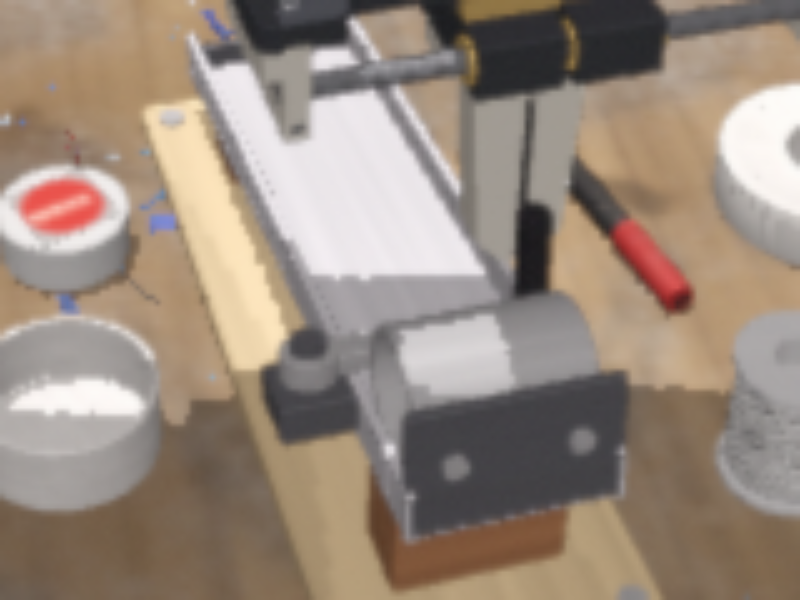

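The keeper lies across the gutter, with the pin at (533,250) behind the pipe. I'll press a little more to confirm the end of travel, then back off.

Request:
step_arm([
  [-0.001,0,0,0,1],
  [-0.002,0,0,0,1],
  [-0.002,0,0,0,1],
])

```text
clock: 14.58
eef_pos: [532.6, -78.5, 116.6]
tool_rot: [0.665, 0.747, 0.001, -0.001]
ft_force: [1.7, 14.5, 2.2]
grip_width: 0.7
finger_force: 7.6
```

Request:
step_arm([
  [0.004,0,0,0,1],
  [0.02,0,0,0,1],
  [0.06,0,-0.02,0,1],
  [0.11,0,-0.07,0,1],
  [0.16,0,-0.12,0,1],
])

```text
clock: 15.2
eef_pos: [514.3, 69.1, 226.0]
tool_rot: [0.665, 0.747, -0.0, -0.0]
ft_force: [0.1, -1.2, 0.2]
grip_width: -0.1
finger_force: 0.0
```

Request:
step_arm([
  [0.05,0,0,0,1],
  [0.05,0,0,0,1],
  [0.05,0,0,0,1],
])

```text
clock: 15.58
eef_pos: [509.1, 117.1, 224.5]
tool_rot: [0.665, 0.747, -0.0, 0.0]
ft_force: [-0.5, 0.8, 0.2]
grip_width: 0.3
finger_force: 0.0
```

```bash
python3 chk.py; python3 -c "
from h import *
c=snap('top'); cv2.imwrite('pics/t7.png',cv2.resize(c['color'][110:290,200:440],(800,600)))"
```

```text
t 15.57 X,Y,z -136.2 25.7 224.5 heading 96.64 F [-0.5  0.8  0.2] w 0.3
-20 pipe X 87.9 138.2 h 50.4
0 pipe X 87.1 138.1 h 50.6
20 pipe X 69.0 138.0 h 61.8
```

View pics/t7.png

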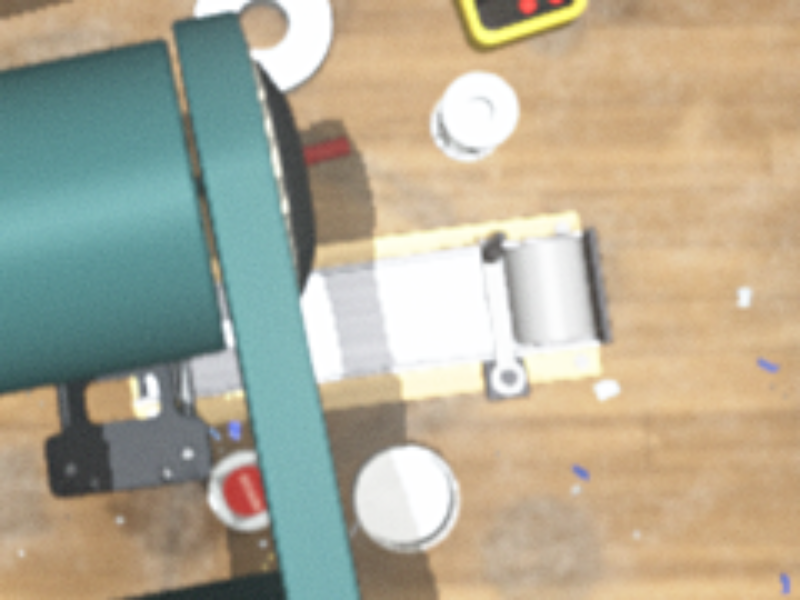

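The keeper runs straight across from its pivot at (508,378) to the pin at (493,247), behind the seated pipe at (550,290). The tin can, flux tin, spool and pen look undisturbed where I can see them, and the robot is clear.

```bash
python3 -c "
from h import *
print(job.sign_off())"
```

```text
the job is handed in; nothing more can be done
None
```

The pipe is seated against the end stop with the keeper swung fully across behind it, the arm is clear, and the job is handed in (sign-off returned no verdict); no bystander was seen to move, though the arm partly hid some in the last picture.

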